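# Pulse the office coffee grinder: fit the bayonet lid and hold it half-way to its lock

## Robot

A 7-joint arm with a two-finger parallel gripper is mounted at the origin on the work surface. World frame = base frame: x ahead of the robot, y to its left, z up, the work surface at z = 0. Lengths are in m, angles in rad, forces in N, time in s.
With the tool pointing down it reaches from about 0.425 to 0.925 m from the base axis. Payload 6.8 kg.
Tool frame: the origin (TCP) lies at the very end of the fingers, on their centre line; the grasp point (between the pads) lies 19 mm behind it (bot.grip_depth is the distance from the TCP to the grasp point, in m); z points along the fingers, y is the direction in which the jaws open and shut (so a half turn about z gives the same grasp; the last joint's range is limited). The gripper opens to 85 mm and grips with 20 to 120 N. Pads are 22 mm wide; open, the fingers measure 114 mm over their backs; the gripper's body (76 mm by 85 mm) begins 54 mm behind the grasp point. The pads swing forward as they close: fully open they stand 13 mm farther back than shut.
Start: joints at [1.143, 0.477, 0.022, 1.555, -0.011, 1.109, -0.083], TCP at [0.212, -0.641, 0.231] pointing down, gripper open.
Joint ranges: [-2.96, 2.96], [-0.34, 2.1], [-1.41, 1.46], [0.24, 2.44], [-1.37, 4.51], [0.17, 1.92], [-2.96, 2.96]. Speed limits (rad/s): [2.39, 2.39, 3.14, 3.14, 3.14, 3.14, 3.14].

## Interface

Orientations are given as a unit quaternion [w, x, y, z].
In Python, from station import bot gives the robot as it stands.
- The arm moves only by the tool step_arm, never from a script. Its argument "increments" is a list of rows, each a list of 7 numbers: the shift along the world's x, y, z in m, then the turn, a rotation vector about the world's x, y, z in degrees, then the gripper command: -1 is fully open, 1 is shut, values between are in proportion. In form: [[dx, dy, dz, rx, ry, rz, fingers], ...]. A call has 1 to 10 rows; each row is the pose to reach, as a shift and turn from the pose commanded when the call began; what a row does not reach only later rows make up. A row lasts 1/12 s, in which the tool goes at most 41.7 mm and 7.16 degrees, less where a joint would pass 70% of its speed; a pose out of reach is approached as far as the arm can. A call with a gripper value outside its range is refused whole. The fingers move at their own pace and stop on an object; "force" is the grip in N (left out, the last holds). Time passes only in rows, so rows that repeat a pose let the fingers close. It gives the time, the measured TCP pose, the force and the opening at its end, in the units of the state.
- bot.get_obs(): the state, without advancing time (a new reading comes with each control period).
- bot.read_camera(name): name is "scene" or "top"; returns a dict with "color" (400x640x3 uint8, red, green, blue), "intrinsics" (3x3 intrinsics, pixels), "D" ([k1, k2, p1, p2, k3] as OpenCV has them; the pictures are not rectified), "extrinsics" (4x4, takes a point from camera to world coordinates). Camera axes: x right, y up, looking along -z (the intrinsics and any distortion apply to the point x, -y, -z); pixel columns grow to the right and rows downward; lengths in m; the calibration is good to about 2 mm. A picture is of the moment at which its call begins. There is no depth.
- bot.hand_in(): hands the job in, once; it reports no verdict.
Trained networks look in the newest picture that a camera, given by its name, has taken for a name from the list of things; names that differ only in an ending like _2 or _b are one class to them, and where a whole thing is asked for, a point or a joint stands for the part that bears it (a point fixed in the world has none). Each returns a list of dicts, best first, with "conf" (0 to 1); they miss things now and then, are a little off and sometimes report something else, mostly with a low value. They report only what shows in the picture. A call takes as long as a camera call. They do not tell look-alikes from the thing itself.
- bot.recognise(thing, camera): "location" ([column, row] as shares, 0 to 1, of the picture: columns of its width, rows of its height, amid what is visible of it).
- bot.place_of(thing, camera): "location" ([column, row] as shares, 0 to 1, of the picture: columns of its width, rows of its height: a listed point, or the origin of a listed thing).
The state is a dict: "t": time; "q": joint angles; "joint_vel": joint speeds; "joint_torque": joint torques, N m; "eef_pos": TCP position; "tool_rot": TCP orientation; "contact_force": force on the tool from outside, world axes, zero at the start; "torque": the same for the moment, N m; "gripper_width": opening from 0.0 (shut) to 1.0 (fully open).
Only numpy, scipy, OpenCV 4.12 (cv2) and the standard library are available. Lean on these libraries where they do the work, as an engineer would, in place of code of your own. Each camera call takes 0.05 s, during which the arm holds its last target.

## Task

The beans are in the coffee grinder: put its lid on, fully home in the mouth with the two lugs through the two entry slots, then turn it clockwise (seen from above) against the spring to the pulse mark, half-way (about 30 degrees) to the lock. Keep it short of the lock click at all times, and leave the jar, the mug and the brush alone. Finish while still gripping the lid and holding it at the pulse mark, flat on the rim.

Things in the scene. Friction and masses are not known exactly. Their poses are not given: they have to be found in the camera images.
- lid_grip (a point): The loose lid, black disc with grey top, 98 mm across, 64 mm high, about 110 g, standing spigot down on the desk, with an upright grip bar across its middle: 62 mm long, 14 thick, 30 high, on the lid's flat top (74 mm across). Point: on the axis in the bar, 8 mm below its top, 22 above the flat top, 56 above the lid's underside. x along the bar, z up; the same after a half-turn.
- lid_seat (a point): Centre of the underside of the lid's flange, 42 mm below lid_grip, axes as there: this face rests on the grinder's rim when the lid is home. Below it is the spigot, 70 mm across and 14 mm long with a chamfered end.
- lid_lug (a point): One of the lid's two bayonet lugs (the other is opposite), under the ends of the bar, along +x and -x of the lid: 7 mm wide, reaching 40.5 mm from the axis, 6.5 to 12 mm below the flange's underside. A small pointer tab on the flange's edge, out to 56 mm from the axis, stands over each lug.
- mouth (a point): Centre of the grinder's mouth at rim height, 128 mm above the desk. The grinder: upright round black coffee grinder, 113 mm across the shoulder, held fast on suction feet; rim 100 mm across. A grey 5 mm thick inner lip leaves a 74 mm opening with two entry slots at this point's +x and -x; z up. Lid home: lid_seat meets mouth, and the lugs lie 1.5 mm below the lip.
- slot (a point): One of the two entry slots in the lip (the other is opposite), on the rim 40 mm from the axis: 12 mm wide, open out to 43 mm from the axis; a lug has 2.5 mm play each way, the spigot 2 mm all round. The lugs go in when the lid's bar lies along the line of the slots, either way round; then the lid turns clockwise only. Two short metal ribs on the shoulder mark each slot.
- pulse_mark (a point): The pulse mark: a single metal rib on the shoulder, just outside and 8 mm below the rim, 53 mm from the axis, 30 degrees clockwise (seen from above) of the slot; another lies opposite. At pulse the lid's pointer tabs stand over these ribs. A round dot 60 degrees from the slot marks the lock.
- interlock (a joint): Angle (rad) of the sprung ring under the lip, 0 at rest. After 0.075 rad of play from the slot line the lugs push it: it reads the lid's clockwise turn less 0.075, so 0.45 at the pulse mark. Its spring (0.06 N m, rising 0.2 N m per rad) turns the lid back if let go. From about 0.65 the lugs meet the sprung lock detents, which click behind them at about 0.97.
- jar_mid (a point): Bystander: glass storage jar with a steel cap, 86 mm across, 130 mm high; the point is at its mid height.
- mug_mid (a point): Bystander: white mug, 82 mm across without its handle, 92 mm high; the point is on its axis at mid height.
- brush_mid (a point): Bystander: cleaning brush with a wooden handle lying flat, 170 mm long; a point near its middle, 10 mm up.
There are look-alikes about, which are no part of the job. What is shaped like the part that bears lid_grip but red is not meant.

How it is judged:
By the outcome, as a careful person would: the job done as asked, in the order asked, and still so for the second after the job is handed in, while the arm keeps its last pose, push and grip.
It also fails if it takes over 45 s, if anything falls off the work surface, if the arm or the gripper's body presses on something with over 40 N, if the wrist force passes 120 N, or if a joint passes its speed limit or range.

## Working session

There is one attempt and no reset: what is moved stays moved. The work goes in short steps, Python scripts to look and compute and a tool call to move; the robot and the scene stay as the last step left them, time stands still between calls to the robot, and variables do not carry over. Pictures are saved under pics/ and viewed, and the job is handed in when it is done.

Besides the shell and the picture viewer there is one more tool, called after "Emit:" as a command line: name --pt "numbers of a row" for each row, then --argument value for the rest. step_arm: Moves the arm, as the interface text tells. Its arguments: {"type":"object","properties":{"increments":{"type":"array","items":{"type":"array","items":{"type":"number"}}},"force":{"type":"number"}},"required":["increments"]}

```bash
ls; mkdir -p pics
cat > h.py <<'E'
import numpy as np, cv2
from station import bot
def snap(n,fn=None):
    c=bot.read_camera(n)
    if fn: cv2.imwrite('pics/'+fn,c['color'][:,:,::-1])
    return c
def ray(c,px):
    K=np.array(c['intrinsics'],float);D=np.array(c['D'],float);E=np.array(c['extrinsics'])
    u=cv2.undistortPoints(np.array([[px]],float),K,D)[0,0]
    d=E[:3,:3]@np.array([u[0],-u[1],-1.]);return E[:3,3],d
def onz(c,px,z):
    o,d=ray(c,px);return o+d*(z-o[2])/d[2]
def proj(c,P):
    K=np.array(c['intrinsics'],float);D=np.array(c['D'],float);E=np.array(c['extrinsics'])
    p=(np.atleast_2d(P)-E[:3,3])@E[:3,:3]
    p=p*[1,-1,-1]
    return cv2.projectPoints(p,np.zeros(3),np.zeros(3),K,D)[0][:,0]
E
python3 - <<'E'
from h import *
for n in ['scene','top']:
    c=snap(n,n+'0.png'); print(n,np.round(c['extrinsics'],3).tolist(),np.round(c['intrinsics'],1).tolist(),c['D'])
    for t in ['lid_grip','mouth','slot','pulse_mark','lid_lug','jar_mid','mug_mid','brush_mid']:
        print(t,[(round(r['conf'],2),np.round(np.array(r['location'])*[640,400],1).tolist()) for r in bot.place_of(t,n)])
print(bot.get_obs())
E
```

```text
pics
scene [[-0.656, -0.51, 0.556, 1.272], [0.754, -0.423, 0.503, 0.573], [-0.022, 0.749, 0.662, 0.862], [0.0, 0.0, 0.0, 1.0]] [[386.1, 0.0, 318.8], [0.0, 386.1, 196.1], [0.0, 0.0, 1.0]] [-0.0422334  0.         0.         0.         0.       ]
lid_grip [(0.7, [362.7, 236.5]), (0.66, [402.0, 212.0]), (0.56, [364.9, 185.5])]
mouth [(0.73, [300.9, 155.1])]
slot [(0.85, [288.1, 159.4]), (0.27, [286.8, 157.7])]
pulse_mark [(0.67, [286.6, 158.1])]
lid_lug [(0.85, [388.3, 221.1]), (0.79, [356.6, 263.2]), (0.75, [367.1, 204.8])]
jar_mid [(0.68, [484.7, 257.5]), (0.19, [400.0, 224.5])]
mug_mid [(0.82, [237.0, 149.1])]
brush_mid [(0.7, [298.3, 253.0])]
top [[-0.027, 0.995, -0.096, 0.551], [-1.0, -0.027, 0.009, 0.011], [0.006, 0.096, 0.995, 1.083], [0.0, 0.0, 0.0, 1.0]] [[366.4, 0.0, 317.5], [0.0, 366.4, 200.3], [0.0, 0.0, 1.0]] [0.00484916 0.         0.         0.         0.        ]
lid_grip [(0.88, [253.6, 198.2]), (0.6, [304.1, 265.1])]
mouth [(0.92, [384.8, 234.8])]
slot [(0.92, [383.3, 222.9])]
pulse_mark [(0.59, [394.9, 221.9])]
lid_lug [(0.96, [289.9, 252.6]), (0.92, [259.8, 249.1]), (0.64, [250.9, 190.4])]
jar_mid [(0.87, [154.2, 257.6])]
mug_mid [(0.95, [480.9, 221.3])]
brush_mid [(0.88, [302.1, 162.4])]
{'t': 0.9, 'q': array([ 1.14289703,  0.47694741,  0.02239741,  1.55540039, -0.01147579,
        1.10928719, -0.08309336]), 'joint_vel': array([-0.00059512, -0.00025677, -0.00103296, -0.00192187, -0.00067055,
       -0.00087236, -0.00102114]), 'joint_torque': array([ 6.03382487e-04, -5.96295726e+01,  1.60631675e+00, -2.81538677e+01,
        1.24958495e-02,  1.41083943e-03,  2.85209740e-05]), 'eef_pos': array([ 0.21221315, -0.64079856,  0.23134299]), 'tool_rot': array([4.25392502e-05, 9.87243376e-01, 1.59218448e-01, 7.61810465e-06]), 'contact_force': array([ 0.17460585, -0.35680042,  0.52185501]), 'torque': array([-0.04904791,  0.05565144,  0.00174613]), 'gripper_width': 1.001430235579837}
```

View pics/scene0.png

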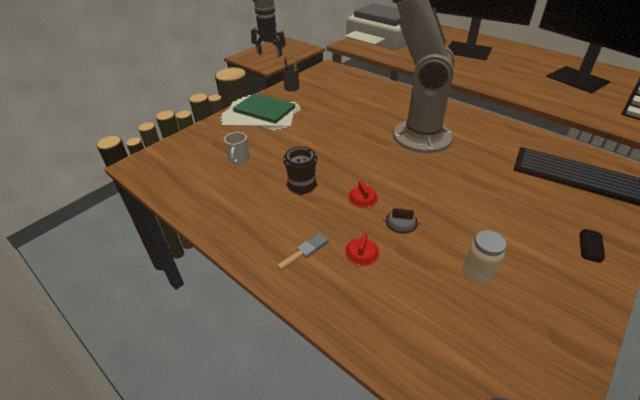

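View pics/top0.png

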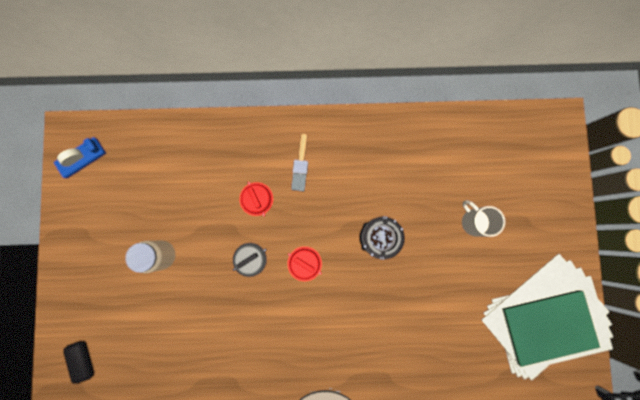

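Run:
```python
import cv2
a=cv2.imread('pics/top0.png');cv2.imwrite('pics/top_c1.png',cv2.resize(a[165:305,220:340],None,fx=4.2,fy=4.2,interpolation=cv2.INTER_CUBIC))
cv2.imwrite('pics/top_c2.png',cv2.resize(a[185:285,335:435],None,fx=6,fy=6,interpolation=cv2.INTER_CUBIC))
a=cv2.imread('pics/scene0.png');cv2.imwrite('pics/sc_c1.png',cv2.resize(a[155:295,320:460],None,fx=4.2,fy=4.2,interpolation=cv2.INTER_CUBIC))
cv2.imwrite('pics/sc_c2.png',cv2.resize(a[115:235,240:360],None,fx=5,fy=5,interpolation=cv2.INTER_CUBIC))
```

```text
(no output)
```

View pics/top_c1.png

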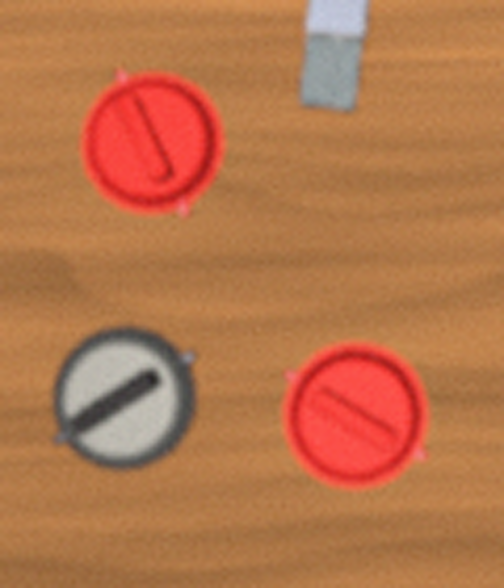

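View pics/top_c2.png

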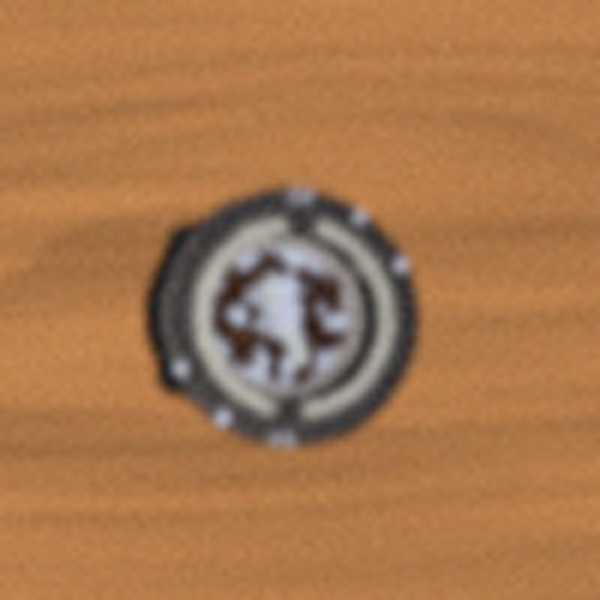

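View pics/sc_c1.png

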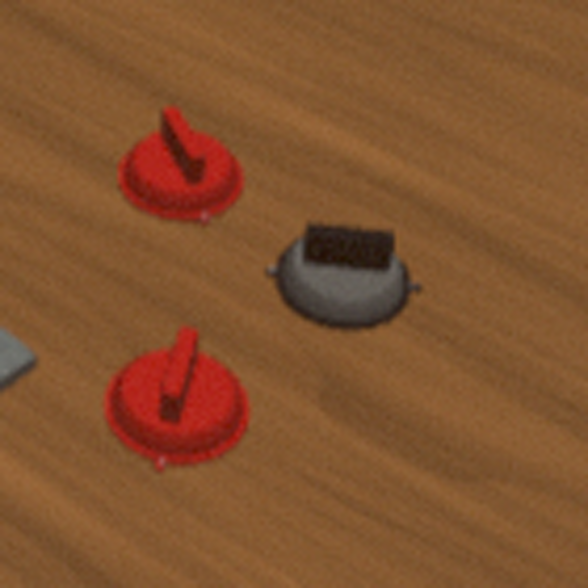

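View pics/sc_c2.png

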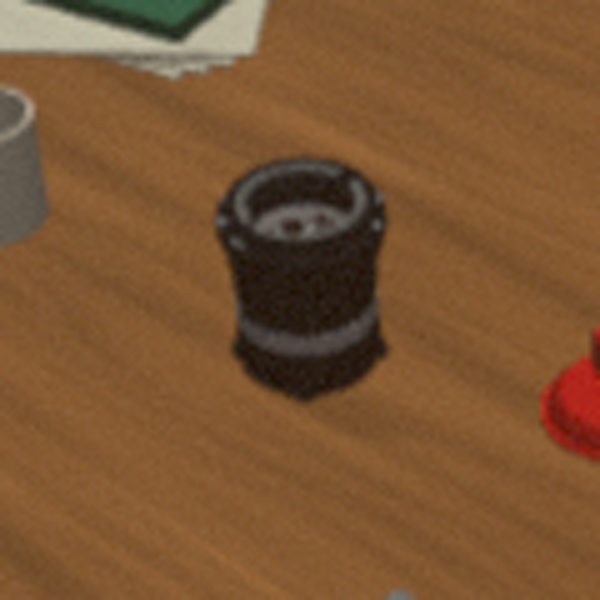

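Candidates for the lid in the top picture are a red lid at (256,199), a red lid at (304,264), and the black disc with grey top at (249,260). The description fits (249,260), which is at (402,217) in the scene picture, and the crops confirm this. The grinder's mouth is at about (384,236) in the top picture. Its double ribs are at (385,217) and (382,258). Clockwise from them come the single ribs, then the dots.

```bash
cat > fit.py <<'E'
from h import *
from scipy.optimize import least_squares
def circ(n=73,r=1):
    a=np.linspace(0,2*np.pi,n);return np.c_[r*np.cos(a),r*np.sin(a)]
def place(p,P):
    c,s=np.cos(p[2]),np.sin(p[2]);P=np.atleast_2d(P)
    return np.c_[p[0]+c*P[:,0]-s*P[:,1],p[1]+s*P[:,0]+c*P[:,1],P[:,2]]
E
python3 - <<'E'
from fit import *
T=bot.read_camera('top');S=bot.read_camera('scene')
tc=lambda x,y:np.array([220+(x+.5)/4.2-.5,165+(y+.5)/4.2-.5])
sc=lambda x,y:np.array([320+(x+.5)/4.2-.5,155+(y+.5)/4.2-.5])
tg=lambda x,y:np.array([335+(x+.5)/6-.5,185+(y+.5)/6-.5])
sg=lambda x,y:np.array([240+(x+.5)/5-.5,115+(y+.5)/5-.5])
# lid: tabs r .0545 z .018; bar ends top z .064 at +-.031
LT=[((.0545,0,.018),tc(190,357)),((-.0545,0,.018),tc(60,438)),((.029,0,.064),tc(150,377)),((-.029,0,.064),tc(76,425))]
LS=[((.0545,0,.018),sc(270,271)),((-.0545,0,.018),sc(417,289)),((.031,0,.064),sc(307,228)),((-.031,0,.064),sc(393,233))]
GT=[((.053,0,.120),tg(301,194)),((-.053,0,.120),tg(283,438)),((.053*np.cos(np.pi/6),-.053*.5,.120),tg(360,215)),((-.053*np.cos(np.pi/6),.053*.5,.120),tg(222,417)),
 ((.0265,-.0459,.120),tg(401,265)),((-.0265,.0459,.120),tg(180,369)),((.04,0,.128),tg(303,220)),((-.04,0,.128),tg(290,410))]
def solve(obs,x0):
    f=lambda p:np.concatenate([(proj(c,place(p,np.array([a for a,_ in o])))-np.array([b for _,b in o])).ravel() for c,o in obs])
    r=least_squares(f,x0,loss='soft_l1');return r.x,f(r.x).reshape(-1,2)
print(onz(T,(249.8,259.5),.02),onz(T,(384,236),.128))
for nm,o in [('lidT',[(T,LT)]),('lidS',[(S,LS)]),('lidTS',[(T,LT),(S,LS)]),('grT',[(T,GT)])]:
    x0=[*(onz(T,(249.8,259.5),.02)[:2] if 'lid' in nm else onz(T,(384,236),.128)[:2]),.0]
    if 'lid' in nm: x0[2]=-1
    p,r=solve(o,x0);print(nm,np.round(p[:2],4),np.degrees(p[2]).round(1),np.round(r,1).tolist())
    if nm=='lidTS':pl=p
    if nm=='grT':pg=p
np.save('pl.npy',pl);np.save('pg.npy',pg)
def draw(c,base,p,curves,box,k,fn):
    im=cv2.resize(c['color'][box[1]:box[3],box[0]:box[2],::-1],None,fx=k,fy=k,interpolation=cv2.INTER_CUBIC)
    for cv in curves:
        q=(proj(c,place(p,cv))-[box[0],box[1]]+.5)*k-.5
        cv2.polylines(im,[np.round(q).astype(int)],False,(0,255,0),1)
    return im
C=circ()
z=lambda r,h:np.c_[r*C,np.full(len(C),h)]
lc=[z(.049,.014),z(.037,.034),np.array([[-.031,-.007,.064],[.031,-.007,.064],[.031,.007,.064],[-.031,.007,.064],[-.031,-.007,.064]])]
gc=[z(.05,.128),z(.037,.128),np.array([[.037,0,.128],[.053,0,.12]]),np.array([[-.037,0,.128],[-.053,0,.12]])]
o=np.hstack([draw(T,0,pl,lc,(210,225,290,295),5,0),draw(S,0,pl,lc,(360,185,440,255),5,0)])
o2=np.hstack([draw(T,0,pg,gc,(345,200,425,270),5,0),draw(S,0,pg,gc,(260,135,340,205),5,0)])
cv2.imwrite('pics/ov1.png',cv2.resize(np.vstack([o,o2]),(685,600)))
E
```

```text
[0.48866093 0.20006934 0.02      ] [ 0.54572304 -0.16765606  0.128     ]
lidT [0.4897 0.2013] -59.5 [[0.9, -0.7], [-0.7, 0.4], [0.2, 0.1], [-0.3, 0.0]]
lidS [0.4895 0.2017] -59.0 [[-0.6, -0.2], [0.4, -0.7], [-0.2, -0.0], [0.4, 1.0]]
lidTS [0.4896 0.2015] -59.3 [[0.8, -0.7], [-0.8, 0.5], [0.1, 0.1], [-0.4, 0.1], [-0.7, -0.3], [0.3, -0.6], [-0.3, -0.1], [0.3, 1.0]]
grT [ 0.5426 -0.167 ] -6.7 [[-0.1, 0.1], [0.0, -0.0], [-0.1, 0.2], [0.2, -0.2], [-0.0, -0.1], [0.4, -0.3], [-0.2, 0.6], [-0.2, -0.2]]
```

View pics/ov1.png

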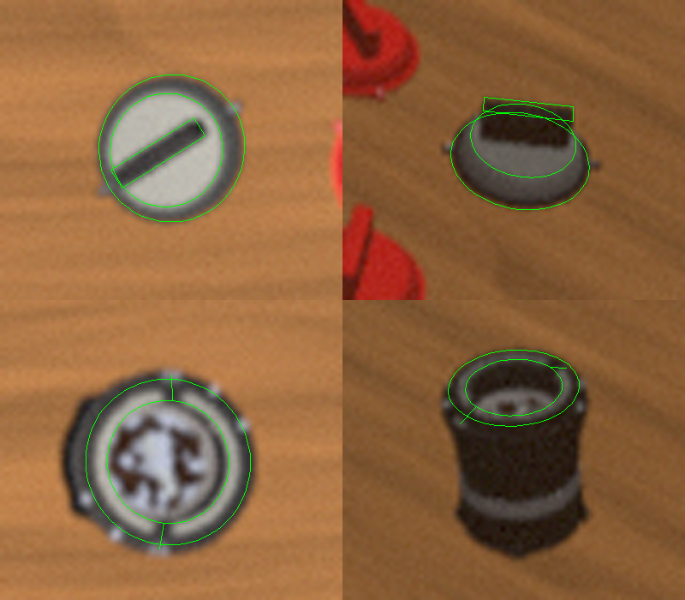

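Emit:
step_arm --pt "0.03 0.04 0.0 0 0 5 -1" --pt "0.06 0.08 0.0 0 0 10 -1" --pt "0.09 0.12 0.0 0 0 16 -1" --pt "0.12 0.16 0.0 0 0 22 -1" --pt "0.15 0.2 0.0 0 0 28 -1" --pt "0.18 0.24 0.0 0 0 34 -1" --pt "0.21 0.28 0.0 0 0 40 -1" --pt "0.24 0.32 0.0 0 0 46 -1" --pt "0.27 0.36 0.0 0 0 51 -1" --pt "0.3 0.4 0.0 0 0 57 -1" --force 60

```text
t: 1.83
eef_pos: [0.4631, -0.3058, 0.2317]
tool_rot: [0.0, 0.79, 0.613, 0.0]
contact_force: [0.3, -0.5, -0.2]
gripper_width: 1.001
```

Emit:
step_arm --pt "0.0 0.04 0 0 0 5 -1" --pt "0.0 0.08 0 0 0 10 -1" --pt "0 0.12 0 0 0 15 -1" --pt "0 0.16 0 0 0 20 -1" --pt "0 0.2 0 0 0 25 -1" --pt "0 0.24 0 0 0 30 -1" --pt "-0.01 0.28 0 0 0 35 -1" --pt "-0.01 0.32 0 0 0 40 -1" --pt "-0.02 0.36 0 0 0 45 -1" --pt "-0.022 0.4 0 0 0 45.4 -1"

```text
t: 2.67
eef_pos: [0.4389, 0.0941, 0.2316]
tool_rot: [0.0, 0.493, 0.87, -0.0]
contact_force: [1.0, 0.3, -0.2]
gripper_width: 1.002
```

Emit:
step_arm --pt "0 0.01 0 0 0 0 -1" --pt "0 0.01 0 0 0 0 -1" --pt "0 0.01 0 0 0 0 -1"

```text
t: 2.92
eef_pos: [0.4402, 0.1027, 0.2314]
tool_rot: [0.0, 0.494, 0.87, -0.0]
contact_force: [-0.3, -0.9, 0.1]
gripper_width: 1.0
```

```bash
cat > st.py <<'E'
from h import *
from scipy.spatial.transform import Rotation as R
o=bot.get_obs();M=R.from_quat(o['tool_rot'],scalar_first=True).as_matrix()
print('t',round(o['t'],2),'pos',np.round(o['eef_pos'],4),'xyaw',np.degrees(np.arctan2(M[1,0],M[0,0])).round(2),'tilt',np.degrees(np.arccos(-M[2,2])).round(2),'z',np.round(M[:,2],4),'F',np.round(o['contact_force'],1),'T',np.round(o['torque'],2),'w',round(o['gripper_width'],3),'q7',o['q'][6].round(2),'v',np.abs(o['joint_vel']).max().round(3))
E
python3 st.py
```

```text
t 2.92 pos [0.4402 0.1027 0.2314] xyaw 120.8 tilt 0.02 z [ 2.e-04 -3.e-04 -1.e+00] F [-0.3 -0.9  0.1] T [-0.07  0.   -0.04] w 1.0 q7 0.04 v 0.034
```

Emit:
step_arm --pt "0.015 0.03 -0.0 0 0 0 -1" --pt "0.03 0.06 -0.01 0 0 0 -1" --pt "0.045 0.09 -0.03 0 0 0 -1" --pt "0.0495 0.099 -0.06 0 0 0 -1" --pt "0.0495 0.099 -0.09 0 0 0 -1" --pt "0.0495 0.099 -0.1 0 0 0 -1" --pt "0.0495 0.099 -0.1 0 0 0 -1" --pt "0.0495 0.099 -0.1 0 0 0 -1"

```text
t: 3.58
eef_pos: [0.4901, 0.2, 0.1316]
tool_rot: [-0.0, 0.495, 0.869, -0.001]
contact_force: [-0.4, 0.6, -0.8]
gripper_width: 1.0
```

```bash
python3 st.py
python3 - <<'E'
from h import *
a=snap('top')['color'][:,:,::-1];b=snap('scene')['color'][:,:,::-1]
f=lambda a,x,y:cv2.resize(a[y:y+100,x:x+100],None,fx=4,fy=4,interpolation=cv2.INTER_CUBIC)
cv2.imwrite('pics/g1.png',np.hstack([f(a,200,210),f(b,350,140)]))
E
```

```text
t 3.58 pos [0.4901 0.2    0.1316] xyaw 120.6 tilt 0.06 z [-6.e-04 -9.e-04 -1.e+00] F [-0.4  0.6 -0.8] T [-0.   -0.03  0.02] w 1.0 q7 -0.3 v 0.032
```

View pics/g1.png

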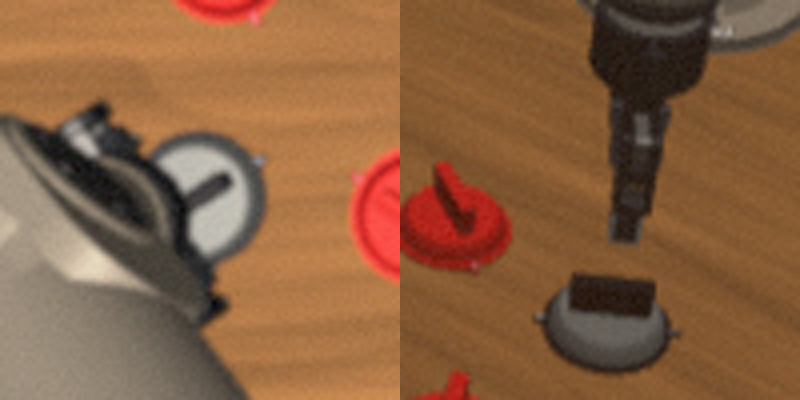

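Run:
```python
from h import *
c=snap('scene')
print(proj(c,np.array([[.4901,.2,.1316],[.4901,.2,.145],[.4896,.2015,.064],[.4901,.2,.064]])))
```

```text
[[405.27532079 192.72783178]
 [405.86945729 189.17478353]
 [402.92999066 209.95118942]
 [402.40847357 209.81894406]]
```

Emit:
step_arm --pt "0 0.0015 -0.03 0 0 0 -1" --pt "0 0.0015 -0.06 0 0 0 -1" --pt "0 0.0015 -0.085 0 0 0 -1" --pt "0 0.0015 -0.093 0 0 0 -1" --pt "0 0.0015 -0.093 0 0 0 -1" --pt "0 0.0015 -0.093 0 0 0 1" --pt "0 0.0015 -0.093 0 0 0 1" --pt "0 0.0015 -0.093 0 0 0 1" --pt "0 0.0015 -0.093 0 0 0 1" --pt "0 0.0015 -0.093 0 0 0 1" --force 80

```text
t: 4.57
eef_pos: [0.4903, 0.2032, 0.0392]
tool_rot: [0.001, 0.495, 0.869, 0.001]
contact_force: [-0.6, 0.5, 0.4]
gripper_width: 0.305
```

Emit:
step_arm --pt "0 0 0 0 0 0 1" --pt "0 0 0 0 0 0 1" --pt "0 0 0 0 0 0 1" --pt "0 0 0 0 0 0 1" --pt "0 0 0 0 0 0 1" --pt "0 0 0 0 0 0 1"

```text
t: 5.07
eef_pos: [0.4899, 0.203, 0.0388]
tool_rot: [0.0, 0.495, 0.869, -0.0]
contact_force: [-1.3, -0.8, 7.3]
gripper_width: 0.151
```

```bash
python3 st.py
```

```text
t 5.07 pos [0.4899 0.203  0.0388] xyaw 120.72 tilt 0.04 z [ 5.e-04 -4.e-04 -1.e+00] F [-1.3 -0.8  7.3] T [-0.27  0.26  0.04] w 0.151 q7 -0.42 v 0.002
```

Emit:
step_arm --pt "0 0 0.02 0 0 0 1" --pt "0 0 0.05 0 0 0 1" --pt "0 0 0.08 0 0 0 1" --pt "0 0 0.11 0 0 0 1" --pt "0 0 0.14 0 0 0 1" --pt "0 0 0.165 0 0 0 1" --pt "0 0 0.18 0 0 0 1" --pt "0 0 0.18 0 0 0 1"

```text
t: 5.73
eef_pos: [0.4913, 0.2042, 0.2217]
tool_rot: [0.002, 0.495, 0.869, 0.002]
contact_force: [-0.0, 0.2, -1.6]
gripper_width: 0.148
```

```bash
python3 st.py
python3 - <<'E'
from h import *
a=snap('top')['color'][:,:,::-1];b=snap('scene')['color'][:,:,::-1]
f=lambda a,x,y:cv2.resize(a[y:y+100,x:x+100],None,fx=4,fy=4,interpolation=cv2.INTER_CUBIC)
cv2.imwrite('pics/g2.png',np.hstack([f(a,180,210),f(b,350,120)]))
E
```

```text
t 5.73 pos [0.4913 0.2042 0.2217] xyaw 120.72 tilt 0.34 z [ 0.0057  0.002  -1.    ] F [-0.   0.2 -1.6] T [ 0.05 -0.06 -0.02] w 0.148 q7 -0.22 v 0.056
```

View pics/g2.png

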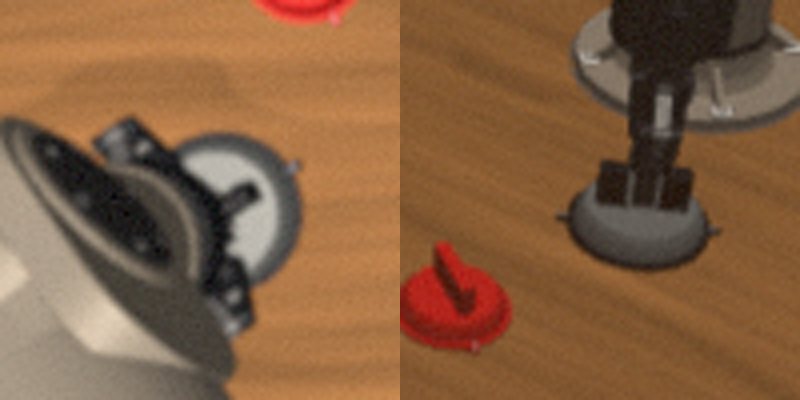

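The lid is held upright and centred on the fingers, with pointer tabs at top (253,252) and scene (390,174). I'm moving over the grinder while turning.

Emit:
step_arm --pt "0.004 -0.02 0 0 0 4 1" --pt "0.008 -0.05 0 0 0 8 1" --pt "0.012 -0.08 0 0 0 13 1" --pt "0.016 -0.11 0 0 0 18 1" --pt "0.02 -0.14 0 0 0 23 1" --pt "0.025 -0.17 0 0 0 28 1" --pt "0.03 -0.2 0 0 0 33 1" --pt "0.035 -0.23 0 0 0 38 1" --pt "0.04 -0.26 0 0 0 43 1" --pt "0.045 -0.28 0 0 0 47 1"

```text
t: 6.67
eef_pos: [0.5334, -0.0807, 0.2159]
tool_rot: [-0.002, 0.106, 0.994, -0.0]
contact_force: [0.4, -1.1, -0.5]
gripper_width: 0.142
```

Emit:
step_arm --pt "0 0 0 0 0 0 1" --pt "0 0 0 0 0 0 1" --pt "0 0 0 0 0 0 1"

```text
t: 6.92
eef_pos: [0.5338, -0.0759, 0.2169]
tool_rot: [-0.001, 0.107, 0.994, 0.001]
contact_force: [0.6, 0.7, -0.8]
gripper_width: 0.143
```

```bash
python3 st.py
```

```text
t 6.92 pos [ 0.5338 -0.0759  0.2169] xyaw 167.72 tilt 0.16 z [-0.0023  0.0014 -1.    ] F [ 0.6  0.7 -0.8] T [ 0.02  0.02 -0.  ] w 0.143 q7 1.1 v 0.016
```

Emit:
step_arm --pt "0.003 -0.03 0 0 0 2 1" --pt "0.006 -0.06 -0.005 0 0 4 1" --pt "0.009 -0.08 -0.01 0 0 5.6 1" --pt "0.009 -0.091 -0.015 0 0 5.6 1" --pt "0.009 -0.091 -0.02 0 0 5.6 1" --pt "0.009 -0.091 -0.02 0 0 5.6 1" --pt "0.009 -0.091 -0.02 0 0 5.6 1" --pt "0.009 -0.091 -0.02 0 0 5.6 1"

```text
t: 7.58
eef_pos: [0.5439, -0.1655, 0.1986]
tool_rot: [0.0, 0.057, 0.998, 0.0]
contact_force: [0.1, 0.5, -0.8]
gripper_width: 0.147
```

```bash
python3 st.py
cat > view.py <<'E'
from fit import *
import sys
def draw(c,p,curves,box,k):
    im=cv2.resize(np.ascontiguousarray(c['color'][box[1]:box[3],box[0]:box[2],::-1]),None,fx=k,fy=k,interpolation=cv2.INTER_CUBIC)
    raw=im.copy()
    for col,pp,cv in curves:
        q=(proj(c,place(pp,cv))-[box[0],box[1]]+.5)*k-.5
        cv2.polylines(im,[np.round(q).astype(int)],False,col,1)
    return np.vstack([raw,im])
C=circ()
zc=lambda r,h:np.c_[r*C,np.full(len(C),h)]
def lidcurves(b,col=(0,255,0)): # b = underside of flange z ; p lid pose
    return [(col,zc(.049,b)),(col,zc(.037,b+.02)),(col,np.array([[.049,0,b+.003],[.056,0,b+.003]])),(col,np.array([[-.049,0,b+.003],[-.056,0,b+.003]])),
     (col,np.array([[-.031,-.007,b+.05],[.031,-.007,b+.05],[.031,.007,b+.05],[-.031,.007,b+.05],[-.031,-.007,b+.05]]))]
def main(fn,p=None):
    o=bot.get_obs();M=np.array(__import__('scipy.spatial.transform',fromlist=['x']).Rotation.from_quat(o['tool_rot'],scalar_first=True).as_matrix())
    yaw=np.arctan2(M[1,0],M[0,0]); pos=o['eef_pos']
    if p is None:p=[pos[0],pos[1],yaw]
    b=pos[2]-.0388+.014
    cs=[(c,p,v) for c,v in lidcurves(b)]
    T=snap('top');S=snap('scene')
    ct=proj(T,np.array([[p[0],p[1],b]]))[0].astype(int);s=proj(S,np.array([[p[0],p[1],b]]))[0].astype(int)
    h=40
    A=draw(T,p,cs,(ct[0]-h,ct[1]-h,ct[0]+h,ct[1]+h),5);B=draw(S,p,cs,(s[0]-h,s[1]-h,s[0]+h,s[1]+h),5)
    cv2.imwrite('pics/'+fn,cv2.resize(np.hstack([A,B]),(600,600)) if 0 else np.hstack([A,B])[:, :])
    np.savez(fn+'.npz',T=T['color'],S=S['color'])
    print(ct,s,b)
if __name__=='__main__': main(sys.argv[1])
E
python3 view.py g3.png; python3 -c "
import cv2;a=cv2.imread('pics/g3.png');print(a.shape);cv2.imwrite('pics/g3b.png',cv2.resize(a,(600,600)))"
```

```text
t 7.58 pos [ 0.5439 -0.1655  0.1986] xyaw 173.49 tilt 0.04 z [ 3.e-04  6.e-04 -1.e+00] F [ 0.1  0.5 -0.8] T [0.01 0.03 0.01] w 0.147 q7 1.33 v 0.009
[386 236] [298 143] 0.173844464338619
(800, 800, 3)
```

View pics/g3b.png

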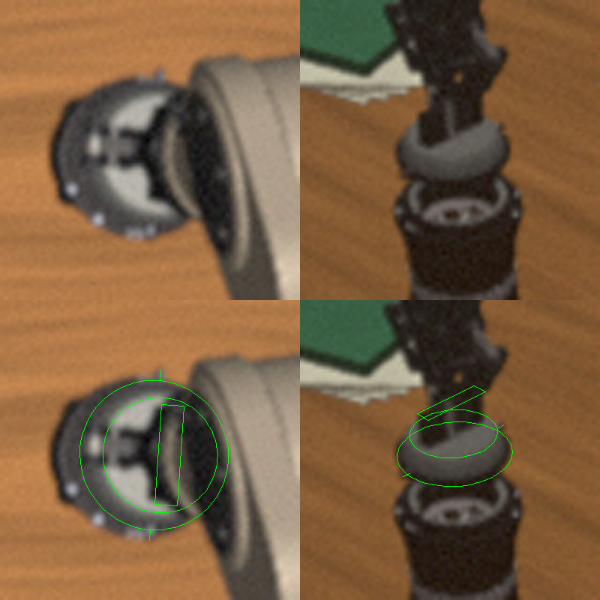

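Run:
```python
from view import *
pg=np.load('pg.npy');S=snap('scene');T=snap('top')
S['color']=cv2.imread('pics/scene0.png')[:,:,::-1];T['color']=cv2.imread('pics/top0.png')[:,:,::-1]
a=lambda d,r=.053,z=.12:np.array([r*np.cos(np.radians(d)),r*np.sin(np.radians(d)),z])
cs=[((0,255,0),pg,zc(.05,.128)),((0,255,0),pg,zc(.037,.128))]
for d in (6,-6,-30,174,186,150,-60,120): cs.append(((0,0,255),pg,np.array([a(d,.051),a(d,.055)])))
cs+=[((0,255,255),pg,np.array([a(0,.037,.128),a(0,.043,.128)])),((0,255,255),pg,np.array([a(180,.037,.128),a(180,.043,.128)]))]
A=draw(S,pg,cs,(275,138,325,180),8);B=draw(T,pg,cs,(358,213,408,255),8)
cv2.imwrite('pics/gr.png',np.hstack([A,B])[:, :800][:672])
```

```text
(no output)
```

View pics/gr.png

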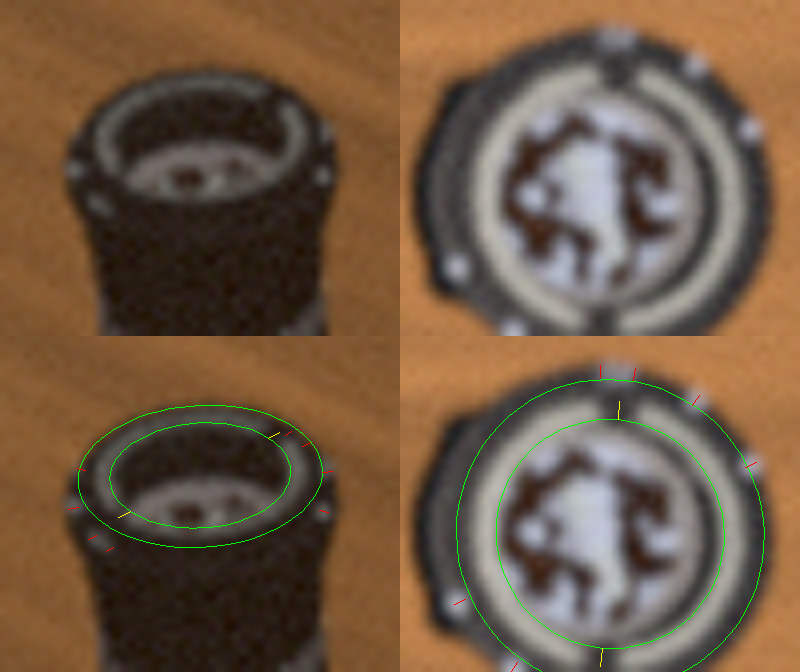

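Emit:
step_arm --pt "-0.0012 -0.0015 -0.01 0 0 0 1" --pt "-0.0012 -0.0015 -0.02 0 0 0 1" --pt "-0.0012 -0.0015 -0.028 0 0 0 1" --pt "-0.0012 -0.0015 -0.032 0 0 0 1" --pt "-0.0012 -0.0015 -0.035 0 0 0 1" --pt "-0.0012 -0.0015 -0.037 0 0 0 1" --pt "-0.0012 -0.0015 -0.037 0 0 0 1"

```text
t: 8.37
eef_pos: [0.5425, -0.1683, 0.1607]
tool_rot: [-0.0, 0.058, 0.998, 0.001]
contact_force: [0.4, 3.2, -3.4]
gripper_width: 0.146
```

```bash
python3 st.py; python3 view.py g4.png; python3 -c "
import cv2;a=cv2.imread('pics/g4.png');cv2.imwrite('pics/g4b.png',cv2.resize(a,(600,600)))"
```

```text
t 8.37 pos [ 0.5425 -0.1683  0.1607] xyaw 173.37 tilt 0.09 z [-4.0e-04  1.6e-03 -1.0e+00] F [ 0.4  3.2 -3.4] T [ 0.74 -0.15  0.09] w 0.146 q7 1.3 v 0.004
[384 237] [299 152] 0.135870129417418
```

View pics/g4b.png

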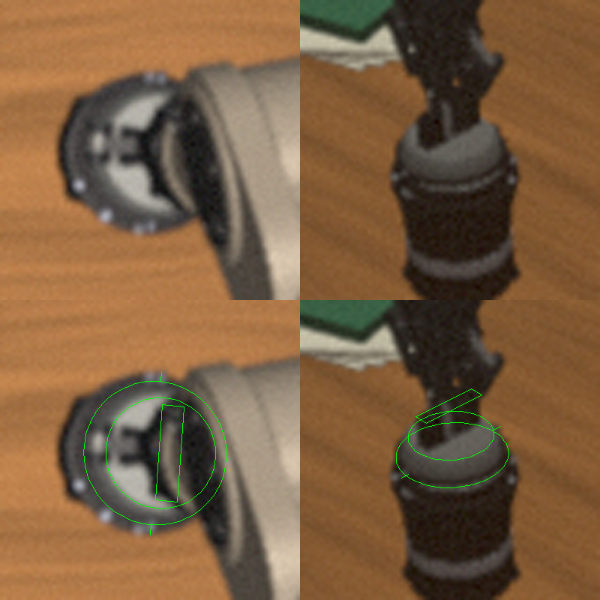

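Emit:
step_arm --pt "0 0.0015 0 0 0 0 1" --pt "0 0.0015 0 0 0 0 1" --pt "0 0.0015 0 0 0 0 1"

```text
t: 8.72
eef_pos: [0.5424, -0.1682, 0.1613]
tool_rot: [-0.0, 0.058, 0.998, -0.0]
contact_force: [-1.1, 1.7, -2.9]
gripper_width: 0.146
```

```bash
python3 st.py
```

```text
t 8.72 pos [ 0.5424 -0.1682  0.1613] xyaw 173.31 tilt 0.02 z [-2.e-04 -2.e-04 -1.e+00] F [-1.1  1.7 -2.9] T [0.35 0.03 0.03] w 0.146 q7 1.3 v 0.003
```

Emit:
step_arm --pt "0 0.001 0 0 0 0 1" --pt "0 0.001 0 0 0 0 1" --pt "0 0.001 0 0 0 0 1"

```text
t: 8.97
eef_pos: [0.5426, -0.1675, 0.1615]
tool_rot: [0.0, 0.058, 0.998, -0.0]
contact_force: [0.3, -0.4, -0.5]
gripper_width: 0.148
```

```bash
python3 st.py
```

```text
t 8.97 pos [ 0.5426 -0.1675  0.1615] xyaw 173.3 tilt 0.04 z [ 2.e-04 -7.e-04 -1.e+00] F [ 0.3 -0.4 -0.5] T [0.02 0.03 0.01] w 0.148 q7 1.3 v 0.004
```

Emit:
step_arm --pt "0 0.0007 -0.002 0 0 0 1" --pt "0 0.0007 -0.004 0 0 0 1" --pt "0 0.0007 -0.005 0 0 0 1" --pt "0 0.0007 -0.005 0 0 0 1"

```text
t: 9.3
eef_pos: [0.5422, -0.1664, 0.1559]
tool_rot: [-0.0, 0.058, 0.998, 0.0]
contact_force: [-0.2, 0.6, -0.9]
gripper_width: 0.146
```

```bash
python3 st.py
```

```text
t 9.3 pos [ 0.5422 -0.1664  0.1559] xyaw 173.32 tilt 0.04 z [-7.e-04  1.e-04 -1.e+00] F [-0.2  0.6 -0.9] T [-0.   -0.03 -0.01] w 0.146 q7 1.29 v 0.005
```

Free so far, so I'm going on to the rim in small steps.

Emit:
step_arm --pt "0 0 -0.001 0 0 0 1" --pt "0 0 -0.002 0 0 0 1" --pt "0 0 -0.003 0 0 0 1" --pt "0 0 -0.0035 0 0 0 1" --pt "0 0 -0.0035 0 0 0 1"

```text
t: 9.72
eef_pos: [0.5425, -0.1663, 0.1529]
tool_rot: [-0.0, 0.058, 0.998, -0.0]
contact_force: [-0.7, -0.3, -0.7]
gripper_width: 0.147
```

```bash
python3 st.py
```

```text
t 9.72 pos [ 0.5425 -0.1663  0.1529] xyaw 173.32 tilt 0.01 z [-1.e-04 -1.e-04 -1.e+00] F [-0.7 -0.3 -0.7] T [0.02 0.12 0.  ] w 0.147 q7 1.29 v 0.002
```

Emit:
step_arm --pt "0 0 -0.001 0 0 0 1" --pt "0 0 -0.002 0 0 0 1" --pt "0 0 -0.002 0 0 0 1"

```text
t: 9.97
eef_pos: [0.5425, -0.1664, 0.1528]
tool_rot: [-0.0, 0.058, 0.998, -0.001]
contact_force: [-9.2, -0.7, 18.0]
gripper_width: 0.149
```

```bash
python3 st.py
```

```text
t 9.97 pos [ 0.5425 -0.1664  0.1528] xyaw 173.29 tilt 0.09 z [-4.0e-04 -1.5e-03 -1.0e+00] F [-9.2 -0.7 18. ] T [0.33 1.64 0.06] w 0.149 q7 1.28 v 0.004
```

Emit:
step_arm --pt "-0.0005 0 0.0007 0 0 0 1" --pt "-0.001 0 0.0007 0 0 0 1" --pt "-0.001 0 0.0007 0 0 0 1"

```text
t: 10.22
eef_pos: [0.5425, -0.1664, 0.1528]
tool_rot: [0.001, 0.058, 0.998, -0.0]
contact_force: [-1.1, -0.1, 8.3]
gripper_width: 0.146
```

```bash
python3 st.py;  python3 view.py g5.png; python3 -c "
import cv2;a=cv2.imread('pics/g5.png');cv2.imwrite('pics/g5b.png',a[:400])"
```

```text
t 10.22 pos [ 0.5425 -0.1664  0.1528] xyaw 173.31 tilt 0.14 z [ 2.3e-03 -7.0e-04 -1.0e+00] F [-1.1 -0.1  8.3] T [0.22 0.36 0.07] w 0.146 q7 1.29 v 0.003
[383 237] [299 154] 0.12801502201515794
```

View pics/g5b.png

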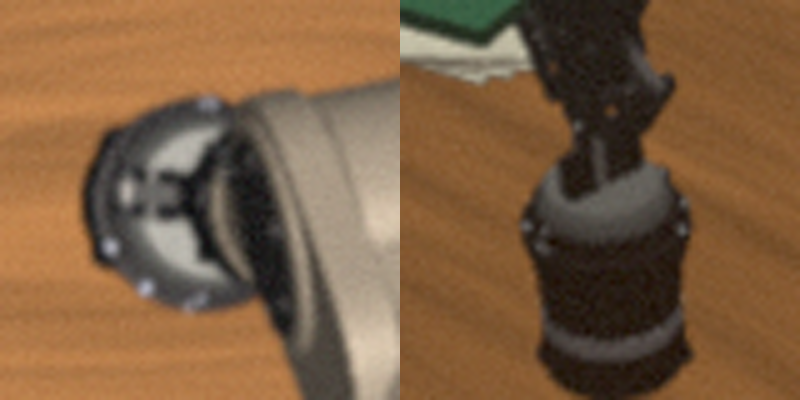

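The lid is home: the flange meets the rim at z=0.128, and the lug pointers sit over the double ribs at top (384,218) and (381,258). I'm turning it clockwise.

Emit:
step_arm --pt "0 0 0 0 0 -2 1" --pt "0 0 0 0 0 -4 1" --pt "0 0 0 0 0 -6 1" --pt "0 0 0 0 0 -8 1" --pt "0 0 0 0 0 -10 1" --pt "0 0 0 0 0 -12 1" --pt "0 0 0 0 0 -12 1" --pt "0 0 0 0 0 -12 1"

```text
t: 10.98
eef_pos: [0.5424, -0.1666, 0.1528]
tool_rot: [0.001, 0.163, 0.987, -0.0]
contact_force: [-1.7, -0.6, 7.7]
gripper_width: 0.147
```

```bash
python3 st.py
```

```text
t 10.98 pos [ 0.5424 -0.1666  0.1528] xyaw 161.3 tilt 0.13 z [ 0.002  -0.0012 -1.    ] F [-1.7 -0.6  7.7] T [0.08 0.41 0.  ] w 0.147 q7 1.1 v 0.004
```

Emit:
step_arm --pt "0 0 0 0 0 -2 1" --pt "0 0 0 0 0 -4 1" --pt "0 0 0 0 0 -6 1" --pt "0 0 0 0 0 -8 1" --pt "0 0 0 0 0 -10 1" --pt "0 0 0 0 0 -12 1" --pt "0 0 0 0 0 -14 1" --pt "0 0 0 0 0 -16 1" --pt "0 0 0 0 0 -17 1" --pt "0 0 0 0 0 -18 1"

```text
t: 11.82
eef_pos: [0.5422, -0.1669, 0.1528]
tool_rot: [0.001, 0.315, 0.949, -0.001]
contact_force: [-3.6, -1.1, 8.8]
gripper_width: 0.144
```

Emit:
step_arm --pt "0 0 0 0 0 0 1" --pt "0 0 0 0 0 0 1" --pt "0 0 0 0 0 0 1"

```text
t: 12.07
eef_pos: [0.5421, -0.1669, 0.1528]
tool_rot: [0.001, 0.315, 0.949, -0.001]
contact_force: [-3.1, -1.5, 8.5]
gripper_width: 0.148
```

```bash
python3 st.py
python3 - <<'E'
from view import *
o=bot.get_obs();T=snap('top','fT.png');S=snap('scene','fS.png')
pg=np.load('pg.npy')
a=lambda d,r=.053,z=.12:np.array([r*np.cos(np.radians(d)),r*np.sin(np.radians(d)),z])
cs=[((0,255,0),pg,zc(.05,.128))]+[((0,0,255),pg,np.array([a(d,.049,.131),a(d,.056,.131)])) for d in(-30,150)]
A=draw(T,pg,cs,(355,208,411,262),7);B=draw(S,pg,cs,(270,128,326,182),7)
cv2.imwrite('pics/f1.png',cv2.resize(np.hstack([A,B]),None,fx=.78,fy=.78))
E
```

```text
t 12.07 pos [ 0.5421 -0.1669  0.1528] xyaw 143.32 tilt 0.12 z [ 0.0015 -0.0016 -1.    ] F [-3.1 -1.5  8.5] T [-0.06  0.54  0.21] w 0.148 q7 0.82 v 0.001
```

View pics/f1.png

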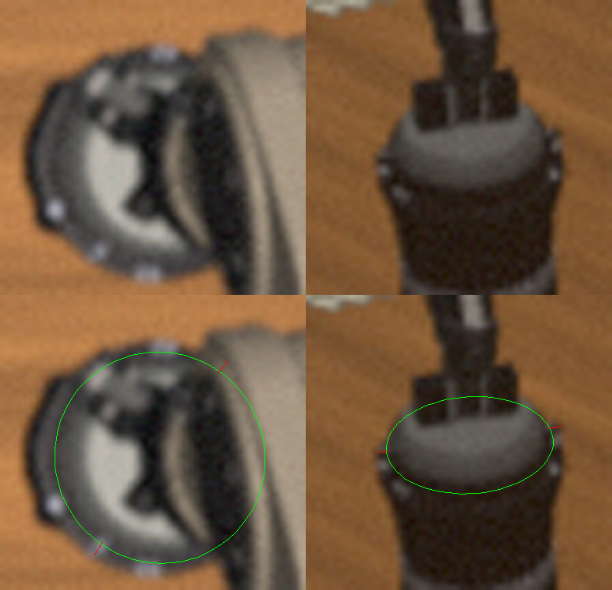

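```bash
python3 -c "
from station import bot
bot.hand_in()"; python3 st.py
```

```text
the job is handed in; nothing more can be done
the job is handed in; nothing more can be done
```

The lid is on the grinder at the pulse mark, the gripper is still holding it, and the job is handed in (no verdict is reported).

I took the black and grey lid (not the two red ones) and lined its bar up with the slots. During lowering the spigot rubbed lightly on one side (about 3 N). I shifted it about 3 mm in y until it was free, then lowered it until the flange met the rim.

**Last checks:**
- **Seating:** the tool height of 0.1528 m puts the flange underside at 0.128 m, which is rim height. The tilt was about 0.1° and I was pressing down with about 8.5 N.
- **Turn:** 30.0° clockwise by the tool's measured yaw, well short of the detents at about 41.5°. The torque rose to about 0.21 N m, against about 0.15 N m expected from the spring alone. I put the rest down to friction.
- **Pulse mark:** in the top picture the visible pointer tab stands over the single rib. The opposite tab and rib were hidden by the arm.
- **Residual force:** a sideways force of about 3 N remained at the end.
- **Bystanders:** I kept the path clear of the jar, mug and brush but did not check them again in a last picture.
- **Time:** about 12 s on the robot's clock.

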